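# Close the oil sample, then load the lubricant tester three clicks and hold

### The job

Before the test run, close the white sample tub: push its crooked lid down until it is fully home and level all round. Then press the tester's T-handled load lever down three clicks from its raised rest, never past the third, and finish while still holding it there, because it springs back up when let go. Leave everything else on the bench where it stands.

Things in the scene. Friction and masses are not known exactly. Their poses are not given: they have to be found in the camera images.
- load_lever (a joint): tester's load lever, a steel bar with a black T-grip. Angle in rad: 0 = raised rest (bar 0.50 above level), grows as the grip is pressed down, end stop 0.90. A spring pawl drops into a notch of its toothed disc every 0.15: first click 0.15, second 0.30, third 0.45, fourth 0.60. The pawl only clicks; a return spring always pushes the lever up, and let go it runs back to 0
- lever_grip (a point): middle of the T-grip: a level round bar 24 dia, 110 long, at a right angle to the lever, 220 from the pivot; 240 above the bench at rest, 146 at the third click; clear below. Press it from above with shut fingers or pinch its 24 mm. Pressing takes about 8 N near rest, 9 N near click 3; between notches the force sinks 2 to 3 N, then jumps 3 to 4 N within 0.02 rad at each notch: that is the click
- lever_pivot (a point): on the lever's pivot axis, in the lever's plane, 135 above the bench, fixed to the tester (twin aluminium plates with a motor). x runs along the pivot axis (level, parallel to the T-grip), y level from the pivot to the grip's side, z up. With the lever at angle a, the grip's centre is at y = 0.22 cos(0.50 - a), z = 0.22 sin(0.50 - a) from here
- click_wheel (a point): the toothed disc (122 dia) and the spring pawl above it, at the foot of the lever: top of the disc where the pawl's nose rides
- tub: round white plastic sample tub, 83 dia at the rim, 62 high, standing loose on the bench (about 0.35 kg). Origin at the centre of its underside, z up. Inside its mouth is a tight rubber seal that grips the lid at four places with 2 to 3 N each
- lid: white push-in lid: flange 86 dia, 4 thick, with a lip 3 high and 3 wide round its flat top; 69 dia plug below, already in the mouth. Starts crooked, 3 to 9 too high. Origin: centre of the flange's underside; fully home it is 62 above the tub's underside, flange flat on the rim. Pushing it home takes 10 N near the middle, up to 20 N off it; it stays where pushed
- lid_top (a point): centre of the lid's flat top, 4 above the lid's origin
- cup_a: bystander: clear plastic cup, 64 dia at the rim, 75 high (mm); origin under its middle
- cup_b: bystander: clear plastic cup, 64 dia at the rim, 75 high (mm); origin under its middle
- bottle_a: bystander: amber sample bottle with white cap, 57 dia, 140 high (mm); origin under its middle
- bottle_b: bystander: amber sample bottle with white cap, 57 dia, 140 high (mm); origin under its middle
- weight: bystander: slotted steel weight, 75 x 76 x 20 (mm); origin under its middle
- wrench: bystander: steel spanner lying flat, 160 long, 25 wide (mm); origin under its middle
- race: bystander: steel bearing ring, 48 dia, 14 high (mm); origin under its middle
There are look-alikes about, which are no part of the job. Leave any blue or orange look-alike of the lid alone.

How it is judged:
By the outcome, as a careful person would: the job done as asked, in the order asked, and still so for the second after the job is handed in, while the arm keeps its last pose, push and grip.
It also fails if it takes over 61 s, if anything falls off the work surface, if the arm or the gripper's body presses on something with over 40 N, if the wrist force passes 120 N, or if a joint passes its speed limit or range.

### The arm

A 6-joint arm with a two-finger parallel gripper is mounted at the origin on the work surface. World frame = base frame: x ahead of the robot, y to its left, z up, the work surface at z = 0. Lengths are in m, angles in rad, forces in N, time in s.
With the tool pointing down it reaches from about 0.35 to 0.85 m from the base axis. Payload 8.1 kg.
Tool frame: the origin (TCP) lies on the centre line of the jaws, within the pads' length; the fingertips stand 17 mm ahead of it and the grasp point (between the pads) lies 2 mm behind it; z points along the fingers, y is the line along which they close (so a half turn about z gives the same grasp; the last joint's range is limited). The gripper opens to 93 mm and grips with 3 to 60 N. Pads are 15 mm wide; open, the fingers measure 128 mm over their backs; the gripper's body (75 mm by 188 mm) begins 65 mm behind the grasp point.
Start: joints at [1.162, 0.13, 1.488, -0, 1.523, -0.085], TCP at [0.191, 0.569, 0.199] pointing down, gripper open.
Joint ranges: [-2.96, 2.96], [-0.89, 2.26], [0.02, 2.5], [-1.34, 4.48], [0, 2.73], [-2.66, 2.66]. Speed limits (rad/s): [2.39, 2.39, 2.79, 3.14, 3.14, 3.14].

### API

Orientations are given as a rotation vector (axis times angle).
In Python, from plant import status, eyes, robot gives the robot as it stands. The module is installed in compiled form; this text tells all that it offers.
- The arm moves only by the tool servo_tool, never from a script. Its argument "plan" is text: rows parted by semicolons, each of 4 numbers parted by spaces: the shift along the tool's x, y, z in m, then the turn about the tool's z in degrees. A call has 1 to 12 rows; each row is the pose to reach, as a shift and turn from the pose commanded when the call began, along the tool's axes at that moment; what a row does not reach only later rows make up. A row lasts 1/12 s, in which the tool goes at most 41.7 mm and 7.16 degrees, less where a joint would pass 70% of its speed; a pose out of reach is approached as far as the arm can. A call with a gripper value outside its range is refused whole. "grip" is the closure, from -1 (fully open) to 1 (shut), set as the call begins (left out, the last holds). The fingers move at their own pace and stop on an object; "grip_force" is the grip in N (left out, the last holds). Time passes only in rows, so rows that repeat a pose let the fingers close. It gives the time, the measured TCP pose, the force, the opening and the grip force at its end, in the units of the state.
- status.read_state(): the state, without advancing time (a new reading comes with each control period).
- eyes.read_camera(name): name is "side" or "top"; returns a dict with "image" (480x640x3 uint8, blue, green, red), "fovy" (degrees; the focal length in pixels is half the picture's height over the tangent of half this angle, whatever the lens; pixels are square), "cx", "cy" (the principal point, pixels), "k1" (the pictures are not rectified: a ray, as slopes to the right and down, at radius r is drawn at 1 + k1 r^2 times it, then the intrinsics apply), "world_from_camera" (4x4, takes a point from camera to world coordinates). Camera axes: x right, y down, z forward; pixel columns grow to the right and rows downward; lengths in m; the calibration is good to about 2 mm. A picture is of the moment at which its call begins. There is no depth.
- robot.close_job(): hands the job in; it is judged then, once.
The state is a dict: "t": time; "q": joint angles; "dq": joint speeds; "joint_torque": joint torques, N m; "tool_pos": TCP position; "orientation": TCP orientation; "force": force on the tool from outside, world axes, zero at the start; "wrist_torque": the same for the moment, N m; "opening": finger opening in m; "gripper_force": force on a finger pad.
Only numpy, scipy, OpenCV 4.12 (cv2) and the standard library are available. Lean on these libraries where they do the work, as an engineer would, in place of code of your own. Each camera call takes 0.05 s, during which the arm holds its last target. There are 200 camera calls.

## Working session

There is one attempt and no reset: what is moved stays moved. The work goes in short steps, Python scripts to look and compute and a tool call to move; the robot and the scene stay as the last step left them, time stands still between calls to the robot, and variables do not carry over. Pictures are saved under pics/ and viewed, at most 12 in all, crops included, and the job is handed in when it is done.

Besides the shell and the picture viewer there is one more tool, called after "Emit:" as name(argument=value, ...) on one line, values as JSON. servo_tool: Moves the arm, as the interface text tells. Its arguments: {"type":"object","properties":{"plan":{"type":"string"},"grip":{"type":"number"},"grip_force":{"type":"number"}},"required":["plan"]}

```bash
mkdir -p pics; cat > h.py <<'E'
import numpy as np, cv2
from plant import status, eyes, robot
def cam(n):
    c=eyes.read_camera(n); im=c["image"]; f=im.shape[0]/2/np.tan(np.radians(c["fovy"])/2)
    c["K"]=np.array([[f,0,c["cx"]],[0,f,c["cy"]],[0,0,1.]]); c["D"]=np.array([c["k1"],0,0,0.])
    c["T"]=np.array(c["world_from_camera"]); return c
def ray(c,uv):
    p=cv2.undistortPoints(np.array(uv,float).reshape(-1,1,2),c["K"],c["D"]).reshape(-1,2)
    d=np.c_[p,np.ones(len(p))]@c["T"][:3,:3].T
    return c["T"][:3,3],d
def onz(c,uv,z):
    o,d=ray(c,uv); return o+d*((z-o[2])/d[:,2])[:,None]
def tri(c1,u1,c2,u2):
    o1,d1=ray(c1,[u1]);o2,d2=ray(c2,[u2]);a,b=d1[0],d2[0]
    s=np.linalg.lstsq(np.c_[a,-b],o2-o1,rcond=None)[0]
    p,q=o1+a*s[0],o2+b*s[1]; return (p+q)/2,np.linalg.norm(p-q)
def proj(c,P):
    Ti=np.linalg.inv(c["T"]); return cv2.projectPoints(np.array(P,float).reshape(-1,3),cv2.Rodrigues(Ti[:3,:3])[0],Ti[:3,3],c["K"],c["D"])[0].reshape(-1,2)
E
python3 - <<'E'
from h import *
for n in("side","top"):
    c=cam(n); cv2.imwrite(f"pics/{n}0.png",c["image"]); print(n,c["fovy"],c["k1"],c["T"].round(3).tolist())
s=status.read_state(); print({k:np.round(v,3).tolist() for k,v in s.items()})
E
```

```text
side 56.252400332448275 -0.031251304449850296 [[0.728, -0.515, 0.453, 0.222], [-0.686, -0.565, 0.459, -0.236], [0.019, -0.645, -0.764, 0.765], [0.0, 0.0, 0.0, 1.0]]
top 53.59964121078821 -0.01500204313240413 [[0.002, -0.987, 0.16, 0.439], [-1.0, -0.006, -0.024, 0.128], [0.024, -0.16, -0.987, 0.983], [0.0, 0.0, 0.0, 1.0]]
{'t': 0.1, 'q': [1.162, 0.131, 1.489, -0.0, 1.523, -0.085], 'dq': [0.0, -0.002, -0.002, -0.0, 0.0, -0.001], 'joint_torque': [0.001, -56.135, -49.309, 0.077, 0.029, -0.0], 'tool_pos': [0.191, 0.568, 0.198], 'orientation': [-0.506, -3.1, 0.002], 'force': [-0.992, -0.021, -0.078], 'wrist_torque': [0.024, -0.009, 0.042], 'gripper_force': 0.0, 'opening': 0.093}
```

View pics/side0.png

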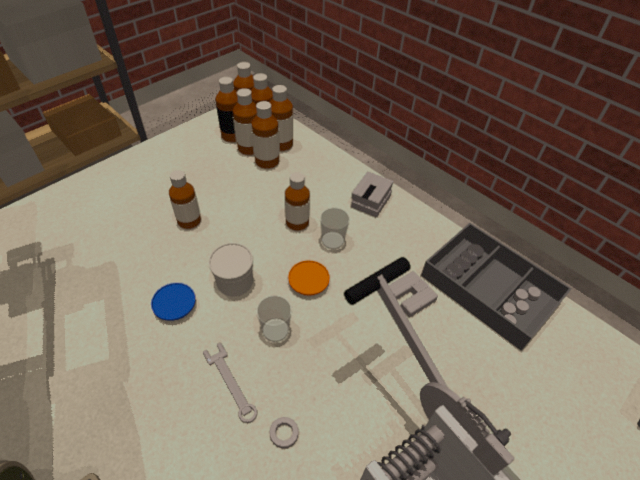

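View pics/top0.png

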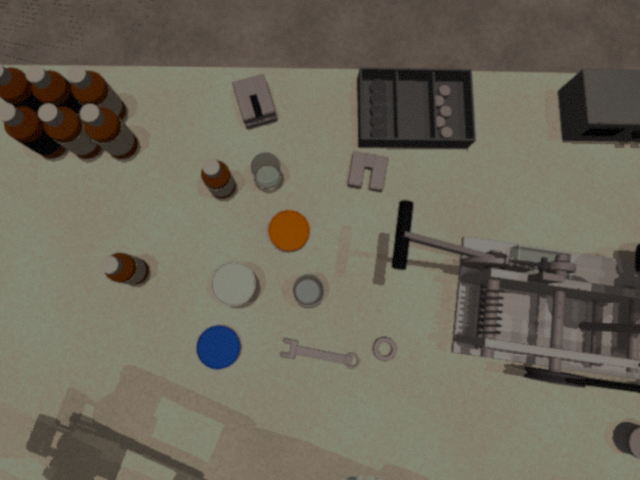

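The top view shows the white tub with its lid at (235,285), the blue look-alike at (218,347) and the orange one at (289,231). The black T-grip runs from (405,203) to (400,268). In the side view the tub is at (232,265) and the grip runs from (347,295) to (408,264). Only the white one sits on a tub, so that is the target. I'll confirm it in a crop while I measure.

```bash
python3 - <<'E'
from h import *
S=cam("side");T=cam("top")
def blob(c,roi,fn,kk=3):
    x0,y0,x1,y1=roi; m=np.zeros(c["image"].shape[:2],np.uint8)
    m[y0:y1,x0:x1]=fn(c["image"][y0:y1,x0:x1].astype(int)).astype(np.uint8)*255
    m=cv2.morphologyEx(m,cv2.MORPH_OPEN,np.ones((kk,kk)))
    k=max(cv2.findContours(m,0,1)[0],key=cv2.contourArea); return k
blk=lambda i:i.max(2)<60
ends={}
for n,c,roi in(("S",S,(335,250,420,310)),("T",T,(385,190,420,280))):
    k=blob(c,roi,blk,5); r=cv2.minAreaRect(k); b=cv2.boxPoints(r)
    e=sorted([(b[i]+b[(i+1)%4])/2 for i in range(4)],key=lambda p:-np.linalg.norm(p-r[0]))[:2]
    e.sort(key=lambda p:p[1]); ends[n]=e; print(n,r,np.round(e,1).tolist())
for i in(0,1):
    p,g=tri(S,ends["S"][i],T,ends["T"][i]); print("grip end",p.round(4),round(g,4))
# lid
cr=[]
for n,c,(u,v) in(("S",S,(232,268)),("T",T,(235,285))):
    im=c["image"]; print(n,im[v-8:v+8,u-8:u+8].reshape(-1,3).mean(0))
    cr.append(cv2.resize(im[v-40:v+40,u-40:u+40],(400,400),interpolation=cv2.INTER_CUBIC))
cv2.imwrite("pics/crop1.png",np.hstack(cr))
E
```

```text
S ((362.2107238769531, 289.1619873046875), (16.123910903930664, 37.90166091918945), 60.75117874145508) [[378.70001220703125, 279.8999938964844], [345.70001220703125, 298.3999938964844]]
T ((401.8922119140625, 234.48825073242188), (14.568116188049316, 68.12310791015625), 6.225829124450684) [[405.6000061035156, 200.60000610351562], [398.20001220703125, 268.29998779296875]]
grip end [ 0.6018 -0.0372  0.2149] 0.0471
grip end [ 0.5048 -0.0286  0.2423] 0.0043
S [147.05859375 163.91015625 176.58203125]
T [118.54296875 131.52734375 129.74609375]
```

View pics/crop1.png

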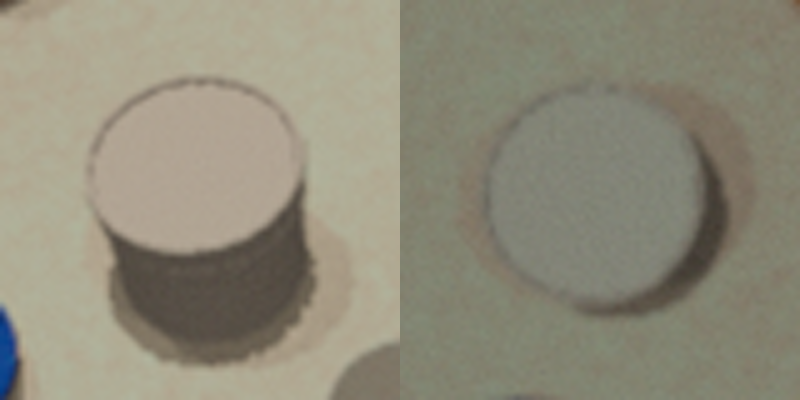

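The crop confirms it: a white lid on the tub, with ellipse centres at about (231.4,261.0) in the side view and (234.4,283.8) in the top view. The side mask cut the grip short, so I'll refit it.

```bash
cat >> h.py <<'E'
def grip(c,roi,th):
    x0,y0,x1,y1=roi; m=np.zeros(c["image"].shape[:2],np.uint8); m[y0:y1,x0:x1]=(c["image"][y0:y1,x0:x1].max(2)<th)*255
    m=cv2.morphologyEx(m,cv2.MORPH_OPEN,np.ones((5,5)))
    r=cv2.minAreaRect(np.vstack([k for k in cv2.findContours(m,0,1)[0] if cv2.contourArea(k)>60])); b=cv2.boxPoints(r)
    e=sorted([(b[i]+b[(i+1)%4])/2 for i in range(4)],key=lambda p:-np.linalg.norm(p-r[0]))[:2]
    return sorted(e,key=lambda p:p[1])
E
python3 - <<'E'
from h import *
S=cam("side");T=cam("top")
gs=grip(S,(335,250,420,310),60);gt=grip(T,(385,190,420,280),60)
print(np.round(gs,1).tolist(),np.round(gt,1).tolist())
for i in(0,1): p,g=tri(S,gs[i],T,gt[i]); print("grip",p.round(4),round(g,4))
e=onz(T,gt,0.24); print("top on z.24",e.round(4).tolist(),np.linalg.norm(e[0]-e[1]).round(4),e.mean(0).round(4))
p,g=tri(S,(231.4,261),T,(234.4,283.8)); print("lid",p.round(4),round(g,4))
print(onz(S,[(231.4,261)],.07),onz(T,[(234.4,283.8)],.07))
# neighbours approx
print("cups",onz(T,[(308,292),(266,172)],.04).round(3).tolist(),"pivot ray",onz(T,[(500,256)],.135).round(3))
E
```

```text
[[408.1000061035156, 262.1000061035156], [346.20001220703125, 299.29998779296875]] [[405.6000061035156, 200.60000610351562], [398.20001220703125, 268.29998779296875]]
grip [ 0.6164 -0.0457  0.2424] 0.0022
grip [ 0.5051 -0.0292  0.2403] 0.0039
top on z.24 [[0.6161, -0.0455, 0.24], [0.5067, -0.0305, 0.24]] 0.1104 [ 0.5614 -0.038   0.24  ]
lid [0.4907 0.2476 0.0773] 0.0008
[[0.49314434 0.25296161 0.07      ]] [[0.49143118 0.24837239 0.07      ]]
cups [[0.478, 0.107, 0.04], [0.722, 0.194, 0.04]] pivot ray [[ 0.539 -0.24   0.135]]
```

Everything is consistent: the grip is 110 mm long at z 0.24, and the lid top is at about z 0.075. Now I'll move above the lid with the fingers shut.

Emit:
servo_tool(plan="-0.286 -0.208 0 0;-0.286 -0.208 0 0;-0.286 -0.208 0 0;-0.286 -0.208 0 0;-0.286 -0.208 0 0;-0.286 -0.208 0 0;-0.286 -0.208 0 0;-0.286 -0.208 0 0;-0.286 -0.208 0 0;-0.286 -0.208 0 0;-0.286 -0.208 0 0;-0.286 -0.208 0 0", grip=1, grip_force=20)

```text
t: 1.3
tool_pos: [0.3955, 0.2812, 0.1988]
orientation: [-0.507, -3.1, -0.001]
force: [-1.0, 0.2, -0.1]
opening: 0.0176
gripper_force: 0.0
```

Emit:
servo_tool(plan="-0.03 0 0.01 0;-0.06 0 0.03 0;-0.08 0 0.06 0;-0.08 0 0.06 0;-0.08 0 0.06 0;-0.08 0 0.06 0")

```text
t: 1.8
tool_pos: [0.4708, 0.2565, 0.1392]
orientation: [-0.504, -3.1, -0.0]
force: [-0.3, -0.5, 0.1]
opening: 0.0004
gripper_force: 0.0
```

Emit:
servo_tool(plan="-0.022 -0.002 0.02 0;-0.022 -0.002 0.036 0;-0.022 -0.002 0.040 0;-0.022 -0.002 0.042 0;-0.022 -0.002 0.044 0;-0.022 -0.002 0.046 0;-0.022 -0.002 0.048 0;-0.022 -0.002 0.048 0")

```text
t: 2.47
tool_pos: [0.4919, 0.2466, 0.0914]
orientation: [0.506, 3.1, 0.001]
force: [-0.8, -0.4, -0.2]
opening: 0.001
gripper_force: 0.0
```

Emit:
servo_tool(plan="0 0 0.001 0;0 0 0.002 0;0 0 0.003 0;0 0 0.004 0;0 0 0.005 0;0 0 0.006 0;0 0 0.007 0;0 0 0.007 0")

```text
t: 3.13
tool_pos: [0.4917, 0.2462, 0.0835]
orientation: [-0.506, -3.1, 0.0]
force: [0.4, -0.5, 0.1]
opening: 0.0007
gripper_force: 0.0
```

Emit:
servo_tool(plan="0 0 0.0005 0;0 0 0.001 0;0 0 0.0015 0;0 0 0.002 0")

```text
t: 3.47
tool_pos: [0.4919, 0.2463, 0.0818]
orientation: [0.506, 3.1, 0.0]
force: [-0.1, -0.3, 0.2]
opening: 0.0002
gripper_force: 0.0
```

```bash
python3 - <<'E'
from h import *
s=status.read_state(); print(s["tool_pos"],s["force"])
c=cam("side")["image"]; t=cam("top")["image"]
cv2.imwrite("pics/c2.png",np.hstack([cv2.resize(i[v-60:v+60,u-60:u+60],(400,400),interpolation=2) for i,u,v in((c,232,255),(t,235,285))]))
E
```

```text
[0.49194523 0.24632338 0.08183752] [-0.08292509 -0.29870694  0.16920078]
```

View pics/c2.png

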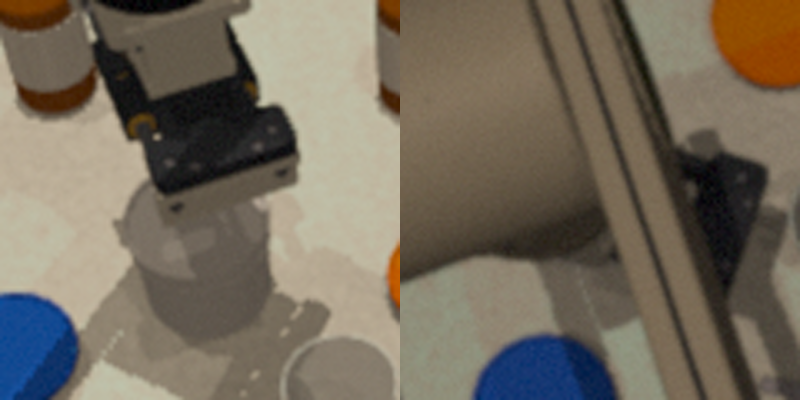

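The gripper body hides the fingers in both views, and there is no contact force yet. I'll carry on down in small steps and watch the force.

Emit:
servo_tool(plan="0 0 0.0005 0;0 0 0.001 0;0 0 0.001 0")

```text
t: 3.82
tool_pos: [0.4918, 0.2463, 0.0807]
orientation: [-0.506, -3.1, 0.0]
force: [-0.0, 0.6, -0.3]
opening: 0.0004
gripper_force: 0.0
```

Emit:
servo_tool(plan="0 0 0.0005 0;0 0 0.001 0;0 0 0.001 0")

```text
t: 4.07
tool_pos: [0.4918, 0.2463, 0.0797]
orientation: [-0.506, -3.1, 0.0]
force: [0.3, -0.6, 0.1]
opening: 0.0002
gripper_force: 0.0
```

Emit:
servo_tool(plan="0 0 0.0005 0;0 0 0.001 0;0 0 0.001 0")

```text
t: 4.32
tool_pos: [0.4918, 0.2463, 0.0787]
orientation: [-0.506, -3.1, 0.0]
force: [-0.6, 0.2, 0.2]
opening: 0.0005
gripper_force: 0.0
```

```bash
python3 - <<'E'
from h import *
from scipy.spatial.transform import Rotation as R
S=cam("side");T=cam("top"); s=status.read_state(); p=s["tool_pos"]; M=R.from_rotvec(s["orientation"]).as_matrix()
print(M.round(3).tolist())
o=[]
for c,u,v in((S,232,240),(T,235,285)):
    im=c["image"].copy()
    for off,col in(((0,0,.017),(0,0,255)),((0,-.094,-.067),(0,255,0)),((0,0.094,-.067),(255,255,0)),((.0375,-.094,-.067),(0,255,0))):
        q=proj(c,p+M@np.array(off))[0]; print(q.round(1)); cv2.circle(im,tuple(int(x) for x in q.round()),1,col,-1)
    o.append(cv2.resize(im[v-75:v+75,u-75:u+75],(400,400),interpolation=2))
cv2.imwrite("pics/c3.png",np.hstack(o))
E
```

```text
[[-0.948, 0.318, -0.0], [0.318, 0.948, -0.0], [0.0, -0.0, -1.0]]
[233.4 265.9]
[245.8 276.1]
[213.2 204.4]
[224.6 283.4]
[236.1 283.8]
[280.7 298.4]
[179.6 263.7]
[273.5 319. ]
```

View pics/c3.png

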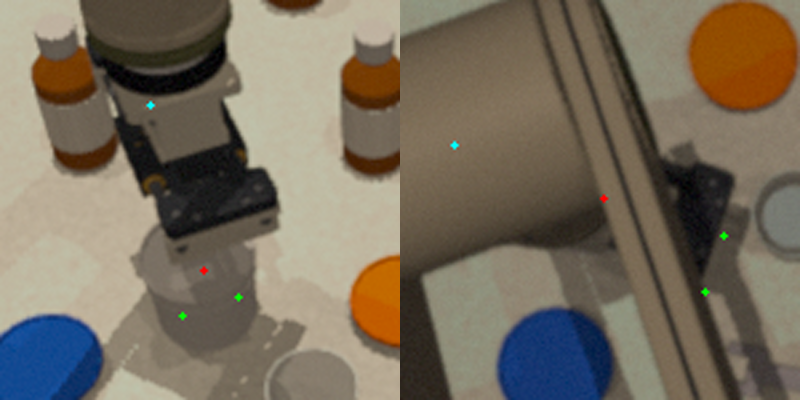

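The projected tip (red) lands on bare lid, and I can't see any finger there. I'll take one enlarged, brightened look with the tool axis marked.

```bash
python3 - <<'E'
from h import *
from scipy.spatial.transform import Rotation as R
S=cam("side"); s=status.read_state(); p=s["tool_pos"]; M=R.from_rotvec(s["orientation"]).as_matrix()
im=cv2.convertScaleAbs(S["image"],alpha=1.6,beta=20)
x0,y0=165,165
big=cv2.resize(im[y0:y0+142,x0:x0+140],(592,600),interpolation=cv2.INTER_CUBIC);k=592/140
for h in(-.017,0,.05,.067,.1,.15,.2):
    for y in(-.017,.017):
        q=(proj(S,p+M@np.array([0,y,-h]))[0]-[x0,y0]+.5)*k; cv2.circle(big,tuple(int(a) for a in q),3,(0,0,255) if y<0 else (255,0,0),-1)
cv2.imwrite("pics/c4.png",big); print(s["q"].round(3),s["opening"],s["force"])
E
```

```text
[ 0.371  0.087  1.76   0.     1.295 -0.876] 0.00039346239098433683 [ 0.09881559 -0.10572769  0.14533758]
```

View pics/c4.png

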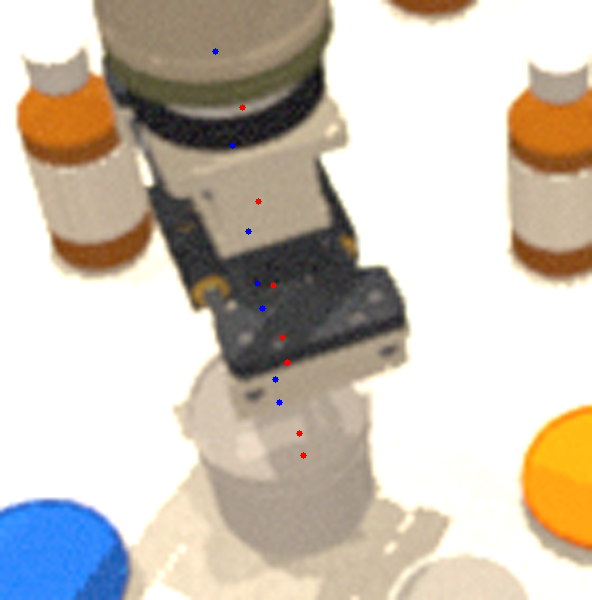

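```bash
python3 - <<'E'
from h import *
np.save("s_low.npy",cam("side")["image"])
E
```

Emit:
servo_tool(plan="0 0 -0.02 0;0 0 -0.05 0;0 0 -0.08 0;0 0 -0.08 0;0 0 -0.08 0")

```text
t: 4.93
tool_pos: [0.4937, 0.247, 0.1616]
orientation: [0.506, 3.096, 0.004]
force: [0.2, -0.8, 0.2]
opening: 0.0005
gripper_force: 0.0
```

```bash
python3 - <<'E'
from h import *
from scipy.spatial.transform import Rotation as R
a=np.load("s_low.npy"); S=cam("side"); b=S["image"]; np.save("s_hi.npy",b)
s=status.read_state(); p=s["tool_pos"]; M=R.from_rotvec(s["orientation"]).as_matrix()
f=lambda i:cv2.resize(cv2.convertScaleAbs(i[180:310,182:282],alpha=1.15),(400,520),interpolation=cv2.INTER_CUBIC)
B=f(b)
print("tip proj crop",[((proj(S,p+M@np.array([x,y,.017]))[0]-[182,180]+.5)*4).round() for x,y in((0,0),(-.0075,-.0175),(.0075,-.0175),(.0075,.0175))])
cv2.imwrite("pics/c5.png",np.hstack([f(a),B])); print(p,s["force"])
E
```

```text
tip proj crop [array([189., 237.]), array([217., 259.]), array([185., 269.]), array([162., 216.])]
[0.49244468 0.24651505 0.15951325] [-0.40625282 -0.26340672  0.29205305]
```

View pics/c5.png

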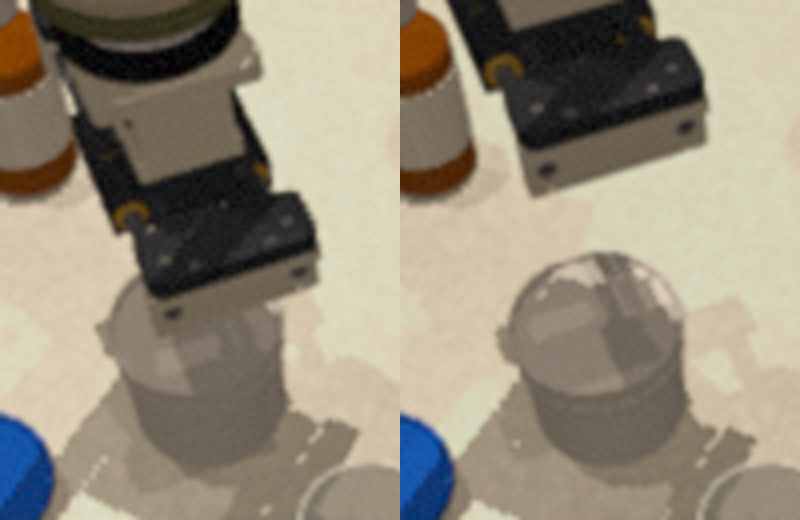

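The tip should project to crop (189,237), but only bench shows there, so the shut fingers end higher than the stated geometry. I'll solve for where the visible lower edge (crop corners (130,193) and (308,140)) sits in the tool frame.

```bash
python3 - <<'E'
from h import *
from scipy.optimize import least_squares
from scipy.spatial.transform import Rotation as R
S=cam("side"); T=cam("top"); s=status.read_state(); p=s["tool_pos"]; M=R.from_rotvec(s["orientation"]).as_matrix()
uv=np.array([(130,193),(308,140)])/4+[182,180]-.5
for w in(.075,.065,.055,None):
    g=lambda v:(proj(S,[p+M@np.array([v[2] if w else v[2]+ (0),v[0],v[1]])+M@np.array([sg*(w or v[3])/2,0,0]) for sg in(1,-1)])-uv).ravel()
    r=least_squares(g,[-.03,0,0]+([] if w else [.07])); print(w,r.x.round(4),r.cost.round(2))
# top view: dark/pale parts near?
im=T["image"]; print([proj(T,p+M@np.array(o))[0].round(0) for o in((0,0,.017),(.0375,-.094,-.067),(-.0375,-.094,-.067))])
cv2.imwrite("pics/c6.png",cv2.resize(im[200:380,150:390],(800,600),interpolation=cv2.INTER_CUBIC))
E
```

```text
0.075 [-0.049  -0.0777 -0.009 ] 0.05
0.065 [-0.1149 -0.1483  0.0058] 0.05
0.055 [-0.1808 -0.2188  0.0207] 0.05
None [ 4.9643  5.2908 -1.1384  0.8359] 0.05
[array([231., 282.]), array([271., 320.]), array([287., 275.])]
```

```bash
python3 - <<'E'
from h import *
a=cv2.imread("pics/side0.png").astype(int); b=np.load("s_hi.npy").astype(int)
d=b-a
np.set_printoptions(linewidth=250)
# green channel, rows 218..250 cols 210..252
print((d[216:254:2,212:252:2,1]))
E
```

```text
[[-106 -152 -152 -140 -127 -105  -89  -90  -95  -90  -90  -90  -86  -89  -92  -93  -89  -90  -88  -93]
 [ -80  -97  -97  -87  -85  -88  -86  -89  -89  -91  -92  -88  -90  -93  -89  -86  -91  -89  -77  -50]
 [ -63  -83  -87 -101 -100  -87  -87  -88  -87  -94  -90  -82  -90  -89  -90  -74  -42  -13    5   10]
 [ -35  -87 -111 -140 -124  -92  -89  -88  -92  -93  -93  -90  -68  -35  -10    7   13   14   11   10]
 [ -18  -87  -92 -112  -90  -88  -88  -88  -87  -61  -35   -7    9   11   12   13   10   10    9   11]
 [  -7  -82  -88  -86  -81  -88  -59  -27   -3   12   12   13   11   10   13   12   12   13   11   12]
 [   4  -45  -76  -52  -21   -2    7   11   11   12   10    9   11   11   10   11   12   11    8   11]
 [   2   -1   -4    1    3    2    1    0    2    9   12   11   11   10   10   13   10   13   13   12]
 [   3    1    1    1    1    1    2    2    1    7   11   11   10   11   12   11    9   11   12   12]
 [   1    3    1    0    2    3    1   -1    1    4   12   11   12   13   12    9   12   10   11   10]
 [   1    3    1    1    2   -2    1    0    4   12   11    9   11   1
[... 157 characters left out ...]
    2    2    5    1    6   13   13   11   11   12   12   10   11   10   11   10]
 [   1    0    0    1    4    0    1    7    6   -5   -6   -2   -1    9   10   12   10   13   10   10]
 [   2    0    1    2    2    2   -1   -4   -8  -29  -36  -40  -35  -36    2   11   11   13   12   12]
 [   1    2    0  -19  -31    0    3   -5  -14  -25  -79  -78  -65  -61  -10   10   11    9   11   12]
 [   2   -3  -28  -34  -13   -6    1    0   -2  -13  -39  -70  -64  -64  -22   11    2   10   11   10]
 [   0  -34  -40  -52  -36  -56  -50  -29   -6  -22  -30  -65  -60  -62  -53  -42  -18   11   11   10]
 [ -25  -40  -52  -40  -54  -57  -56  -56  -54  -60  -76  -72  -59  -64  -61  -44  -39   10   13   10]]
```

The difference image also shows no finger below the block. I'll open the fingers at this height and see where they are.

Emit:
servo_tool(plan="0 0 -0.02 0;0 0 -0.04 0;0 0 -0.06 0;0 0 -0.06 0;0 0 -0.06 0;0 0 -0.06 0;0 0 -0.06 0;0 0 -0.06 0;0 0 -0.06 0;0 0 -0.06 0", grip=-1)

```text
t: 5.92
tool_pos: [0.4916, 0.2462, 0.2181]
orientation: [-0.506, -3.1, 0.001]
force: [-0.2, 0.6, 0.7]
opening: 0.0621
gripper_force: 0.0
```

```bash
python3 - <<'E'
from h import *
from scipy.spatial.transform import Rotation as R
S=cam("side"); T=cam("top"); s=status.read_state(); p=s["tool_pos"]; M=R.from_rotvec(s["orientation"]).as_matrix(); print(p,s["opening"])
o=[]
for c,u,v in((S,225,215),(T,235,285)):
    im=c["image"]; 
    o.append(cv2.resize(im[v-100:v+100,u-67:u+67],(400,597),interpolation=cv2.INTER_CUBIC))
    for y in(-.046,.046):
        for z in(-.067,.017):
            q=(proj(c,p+M@np.array([0,y,z]))[0]-[u-67,v-100]+.5)*2.985; cv2.circle(o[-1],tuple(int(a) for a in q),2,(0,0,255),-1)
cv2.imwrite("pics/c7.png",np.hstack(o))
E
```

```text
[0.49179356 0.24624269 0.21852691] 0.07047193544314359
```

View pics/c7.png

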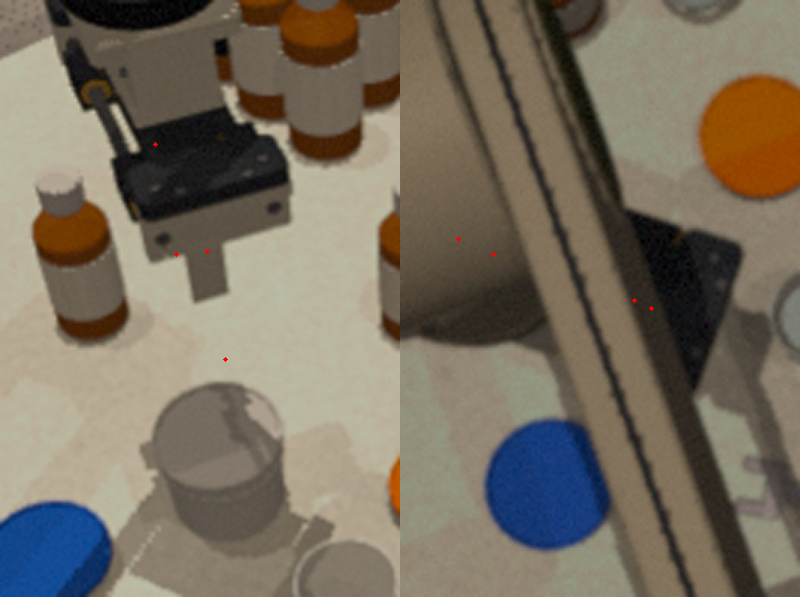

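A finger is now visible, with its tip at side crop (210,298), but the stated geometry puts it at about (223,355). I'll triangulate the block corners and the tip to get the real offset.

```bash
python3 - <<'E'
from h import *
from scipy.spatial.transform import Rotation as R
S=cam("side"); T=cam("top"); s=status.read_state(); p=s["tool_pos"]; M=R.from_rotvec(s["orientation"]).as_matrix(); print(p.round(4),s["opening"])
f=lambda x,y,u,v:np.array([x,y])/2.985+[u-67,v-100]-.5
for a,b in(((288,165),(742,247)),((140,216),(690,390))):
    q,g=tri(S,f(*a,225,215),T,f(b[0]-400,b[1],235,285)); print("corner world",q.round(4),"gap",g.round(4),"tool",(M.T@(q-p)).round(4))
tip=f(210,297,225,215); o=s["opening"]
for y in(-o/2-.017,-o/2):
    e=p+M@np.array([0,y,0]); oo,d=ray(S,[tip]); d=d[0]
    # point on ray closest to vertical line through e
    A=np.c_[d,-np.array([0,0,1.])]; t=np.linalg.lstsq(A,e-oo,rcond=None)[0]; q=oo+d*t[0]; print("tip",q.round(4),"tool",(M.T@(q-p)).round(4),"miss",(q-e-[0,0,t[1]]).round(4))
g=cv2.cvtColor(T["image"],cv2.COLOR_BGR2GRAY)
E
```

```text
[0.4919 0.2463 0.2188] 0.07859086147643374
corner world [0.495  0.1485 0.3668] gap 0.0021 tool [-0.0341 -0.0917 -0.148 ]
corner world [0.4318 0.1715 0.3595] gap 0.0062 tool [ 0.0332 -0.09   -0.1407]
tip [0.4698 0.1953 0.2626] tool [ 0.0047 -0.0554 -0.0438] miss [-0.0041  0.0024 -0.    ]
tip [0.4781 0.2098 0.2457] tool [ 0.0014 -0.039  -0.027 ] miss [-0.0012  0.0007 -0.    ]
```

The body corners and the fingertip both sit about 58 mm further back along the tool than stated, and there's no sideways error. The real tip height is therefore about the reported z + 0.042, so I had never reached the lid; contact should come near reported z 0.03. I'll shut the fingers and approach again.

Emit:
servo_tool(plan="0 0 0.02 0;0 0 0.04 0;0 0 0.06 0;0 0 0.08 0;0 0 0.1 0;0 0 0.12 0;0 0 0.14 0;0 0 0.155 0;0 0 0.164 0;0 0 0.164 0;0 0 0.164 0;0 0 0.164 0", grip=1)

```text
t: 7.12
tool_pos: [0.4927, 0.2466, 0.0561]
orientation: [0.506, 3.099, 0.001]
force: [-0.3, -0.3, -0.1]
opening: 0.0077
gripper_force: 0.0
```

Emit:
servo_tool(plan="0 0 0.002 0;0 0 0.004 0;0 0 0.006 0;0 0 0.008 0;0 0 0.01 0;0 0 0.01 0")

```text
t: 7.62
tool_pos: [0.493, 0.2468, 0.0465]
orientation: [0.506, 3.099, 0.002]
force: [-1.4, -1.3, 8.8]
opening: 0.0003
gripper_force: 4.9
```

Emit:
servo_tool(plan="0 0 0.001 0;0 0 0.002 0;0 0 0.003 0;0 0 0.004 0;0 0 0.004 0")

```text
t: 8.03
tool_pos: [0.4933, 0.2469, 0.0464]
orientation: [0.506, 3.098, 0.002]
force: [-17.8, -7.3, 42.5]
opening: 0.0004
gripper_force: 21.1
```

That is hard contact at 42 N, so I'll back off at once and inspect the lid.

Emit:
servo_tool(plan="0 0 -0.003 0;0 0 -0.006 0;0 0 -0.006 0")

```text
t: 8.28
tool_pos: [0.4924, 0.2465, 0.0476]
orientation: [0.506, 3.099, 0.001]
force: [-0.6, -0.6, 0.1]
opening: 0.0007
gripper_force: 0.0
```

```bash
python3 - <<'E'
from h import *
from scipy.spatial.transform import Rotation as R
S=cam("side"); T=cam("top"); s=status.read_state(); p=s["tool_pos"];M=R.from_rotvec(s["orientation"]).as_matrix(); print(p.round(4),s["force"].round(1),s["wrist_torque"].round(2),s["q"].round(3))
o=[]
for c,u,v in((S,230,245),(T,225,260)):
    im=c["image"]; o.append(cv2.resize(im[v-67:v+67,u-67:u+67],(400,400),interpolation=cv2.INTER_CUBIC))
cv2.imwrite("pics/c8.png",np.hstack(o))
E
```

```text
[0.4918 0.2462 0.0466] [1.7 0.9 6.2] [ 0.16 -0.36  0.03] [ 0.371  0.124  1.783 -0.     1.235 -0.876]
```

View pics/c8.png

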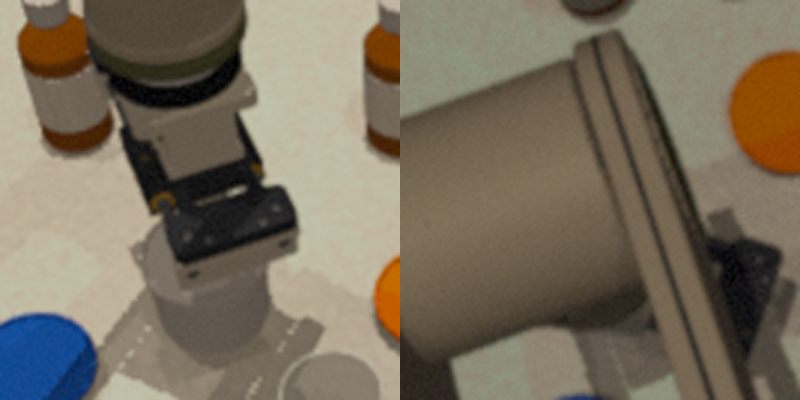

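The fingers press on a stiff surface at reported z 0.0466. That matches the lid's flat top fully home at z 0.066, if the tip sits at the reported z + 0.0195. I'll check and fix the level by pressing at four off-centre points with about 20 N and comparing contact heights.

Emit:
servo_tool(plan="0.01 0 -0.006 0;0.024 0 -0.006 0;0.024 0 -0.003 0;0.024 0 0 0;0.024 0 0.001 0;0.024 0 0.002 0;0.024 0 0.0025 0;0.024 0 0.0025 0;0.024 0 0.0025 0")

```text
t: 9.13
tool_pos: [0.4694, 0.2542, 0.0464]
orientation: [-0.506, -3.1, -0.001]
force: [-13.0, -2.3, 26.4]
opening: 0.0007
gripper_force: 12.9
```

Emit:
servo_tool(plan="0 0 -0.0085 0;-0.024 0 -0.0085 0;-0.048 0 -0.0085 0;-0.048 0 -0.004 0;-0.048 0 -0.001 0;-0.048 0 0 0;-0.048 0 0 0;-0.048 0 0 0;-0.048 0 0 0")

```text
t: 9.88
tool_pos: [0.5172, 0.2378, 0.0465]
orientation: [0.506, 3.095, -0.0]
force: [2.6, -7.5, 14.8]
opening: 0.0003
gripper_force: 7.2
```

Emit:
servo_tool(plan="0 0 -0.0085 0;0.024 0.018 -0.0085 0;0.024 0.018 -0.0085 0;0.024 0.018 -0.004 0;0.024 0.018 -0.001 0;0.024 0.018 0 0;0.024 0.018 0 0;0.024 0.018 0 0;0.024 0.018 0 0")

```text
t: 10.63
tool_pos: [0.4977, 0.2641, 0.0466]
orientation: [-0.506, -3.1, -0.002]
force: [-12.1, 0.2, 24.1]
opening: 0.0007
gripper_force: 12.3
```

Emit:
servo_tool(plan="0 0 -0.0085 0;0 -0.018 -0.0085 0;0 -0.036 -0.0085 0;0 -0.036 -0.004 0;0 -0.036 -0.001 0;0 -0.036 0 0;0 -0.036 0 0;0 -0.036 0 0;0 -0.036 0 0")

```text
t: 11.38
tool_pos: [0.4872, 0.2284, 0.0464]
orientation: [0.507, 3.099, -0.002]
force: [-9.0, -8.1, 24.9]
opening: 0.0002
gripper_force: 12.3
```

All four points and the centre stop at 0.0464–0.0466 under 15–26 N, so the lid is home and level. Next I'll lift and move over to the T-grip, turning the tool -10° to line up with the lever.

Emit:
servo_tool(plan="0 0 -0.03 0;0 0 -0.07 0;0 0 -0.11 0;0 0 -0.15 0;0 0 -0.19 0;-0.015 -0.025 -0.22 -1;-0.035 -0.055 -0.24 -3;-0.055 -0.085 -0.24 -5;-0.075 -0.115 -0.24 -7;-0.095 -0.145 -0.24 -9;-0.115 -0.175 -0.24 -10;-0.115 -0.175 -0.24 -10")

```text
t: 12.38
tool_pos: [0.5407, 0.0211, 0.283]
orientation: [-0.241, -3.131, 0.004]
force: [-0.2, 0.2, -0.9]
opening: 0.0005
gripper_force: 0.0
```

```bash
python3 - <<'E'
from h import *
from scipy.spatial.transform import Rotation as R
S=cam("side"); T=cam("top"); s=status.read_state(); p=s["tool_pos"];M=R.from_rotvec(s["orientation"]).as_matrix(); print(p.round(4),M.round(3).tolist(),s["force"].round(1))
g=np.array([.5614,-.038,.24]); print("to grip in tool",(M.T@(g-p)).round(4))
cr=[]
for c,u,v in((S,232,268),(T,235,285)): cr.append(cv2.resize(c["image"][v-40:v+40,u-40:u+40],(400,400),interpolation=cv2.INTER_CUBIC))
cv2.imwrite("pics/c9.png",np.hstack(cr))
E
```

```text
[0.5398 0.0256 0.2832] [[-0.988, 0.152, -0.002], [0.152, 0.988, 0.0], [0.002, 0.0, -1.0]] [-0.6  0.7  0.4]
to grip in tool [-0.0311 -0.0596  0.0431]
```

View pics/c9.png

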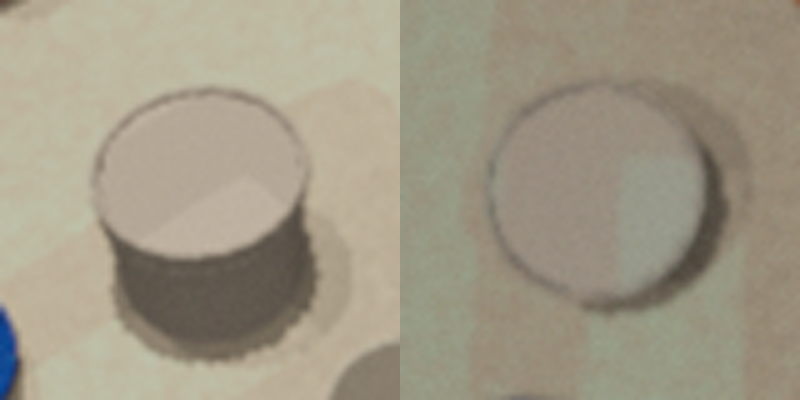

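The lid now looks level, with an even lip; its ellipse centre dropped about 1.8 px in the side view. Next I'll move over the grip and down to just above it.

Emit:
servo_tool(plan="-0.016 -0.03 0 0;-0.031 -0.06 0 0;-0.031 -0.06 0.01 0;-0.031 -0.06 0.025 0;-0.031 -0.06 0.035 0;-0.031 -0.06 0.039 0;-0.031 -0.06 0.039 0;-0.031 -0.06 0.039 0")

```text
t: 13.15
tool_pos: [0.5611, -0.0362, 0.2454]
orientation: [-0.232, -3.133, -0.0]
force: [0.1, 0.6, 0.2]
opening: 0.0007
gripper_force: 0.0
```

```bash
python3 - <<'E'
from h import *
from scipy.spatial.transform import Rotation as R
S=cam("side"); T=cam("top"); s=status.read_state(); p=s["tool_pos"];M=R.from_rotvec(s["orientation"]).as_matrix(); print(p.round(4),s["force"].round(1),s["opening"])
print("to grip",(M.T@([.5614,-.038,.24]-p)).round(4))
print("lid",tri(S,(232.2,262.8),T,(234.7,283.4)))
gs=grip(S,(335,250,420,330),60);print(np.round(gs,1).tolist())
E
```

```text
[ 0.5616 -0.0367  0.2463] [ 0.  -1.1  1.2] 0.0004221396636011224
to grip [ 0.     -0.0014  0.0063]
lid (array([0.49184956, 0.24798777, 0.07021319]), np.float64(0.0007698514418359465))
[[421.6000061035156, 254.60000610351562], [345.8999938964844, 298.1000061035156]]
```

Emit:
servo_tool(plan="0 -0.001 0.004 0;0 -0.001 0.008 0;0 -0.001 0.009 0;0 -0.001 0.01 0;0 -0.001 0.01 0")

```text
t: 13.67
tool_pos: [0.5609, -0.0382, 0.235]
orientation: [-0.234, -3.132, -0.0]
force: [0.7, 0.6, -0.3]
opening: 0.0006
gripper_force: 0.0
```

Emit:
servo_tool(plan="0 0 0.001 0;0 0 0.0015 0;0 0 0.0015 0")

```text
t: 13.92
tool_pos: [0.5612, -0.0382, 0.2339]
orientation: [0.234, 3.133, 0.0]
force: [-1.0, -0.8, 0.2]
opening: 0.0003
gripper_force: 0.2
```

Emit:
servo_tool(plan="0 0 0.001 0;0 0 0.0015 0;0 0 0.0015 0")

```text
t: 14.17
tool_pos: [0.5614, -0.0381, 0.2334]
orientation: [0.234, 3.132, 0.0]
force: [-1.5, 0.3, 5.2]
opening: 0.0011
gripper_force: 2.5
```

Emit:
servo_tool(plan="0 0 0.001 0;0 0 0.0015 0;0 0 0.0015 0")

```text
t: 14.42
tool_pos: [0.5616, -0.0379, 0.2327]
orientation: [0.234, 3.131, 0.0]
force: [-4.3, 1.7, 9.8]
opening: 0.0004
gripper_force: 4.5
```

Contact came at reported z 0.2338, which is angle 0. That puts the clicks at about 0.2038, 0.1720 and 0.1393. I'll press along the arc.

Emit:
servo_tool(plan="0 0.002 0.004 0;0 0.004 0.008 0;0 0.006 0.012 0;0 0.008 0.016 0;0 0.010 0.020 0;0 0.011 0.023 0;0 0.012 0.025 0;0 0.012 0.025 0")

```text
t: 15.08
tool_pos: [0.5635, -0.0248, 0.2072]
orientation: [0.232, 3.131, 0.003]
force: [-1.2, 5.4, 8.7]
opening: 0.0002
gripper_force: 5.4
```

Emit:
servo_tool(plan="0 0.001 0.0015 0;0 0.001 0.003 0;0 0.001 0.003 0")

```text
t: 15.33
tool_pos: [0.5637, -0.0237, 0.2045]
orientation: [0.232, 3.131, 0.004]
force: [-2.2, 6.9, 9.1]
opening: 0.0005
gripper_force: 6.2
```

Emit:
servo_tool(plan="0 0 0.001 0;0 0.001 0.003 0;0 0.001 0.003 0")

```text
t: 15.58
tool_pos: [0.564, -0.0227, 0.202]
orientation: [0.232, 3.13, 0.004]
force: [-3.2, 6.9, 13.6]
opening: 0.0002
gripper_force: 7.7
```

Emit:
servo_tool(plan="0 0 0.001 0;0 0.001 0.003 0;0 0.001 0.003 0")

```text
t: 15.83
tool_pos: [0.5642, -0.0216, 0.1993]
orientation: [0.232, 3.13, 0.004]
force: [-3.8, 7.2, 12.2]
opening: 0.0006
gripper_force: 8.0
```

Click 1 came between 0.2045 and 0.2020, as predicted. On to click 2.

Emit:
servo_tool(plan="0 0.001 0.004 0;0 0.002 0.008 0;0 0.003 0.012 0;0 0.004 0.016 0;0 0.005 0.020 0;0 0.006 0.024 0;0 0.006 0.024 0")

```text
t: 16.42
tool_pos: [0.5658, -0.0153, 0.1743]
orientation: [0.232, 3.129, 0.005]
force: [1.7, 8.9, 8.7]
opening: 0.0004
gripper_force: 6.3
```

Emit:
servo_tool(plan="0 0 0.001 0;0 0 0.002 0;0 0 0.002 0")

```text
t: 16.67
tool_pos: [0.5658, -0.015, 0.173]
orientation: [0.232, 3.129, 0.006]
force: [-0.6, 10.1, 9.0]
opening: 0.0006
gripper_force: 7.0
```

Emit:
servo_tool(plan="0 0 0.001 0;0 0 0.003 0;0 0 0.003 0")

```text
t: 16.92
tool_pos: [0.5661, -0.0158, 0.1703]
orientation: [0.232, 3.128, 0.004]
force: [0.2, 7.1, 11.2]
opening: 0.0006
gripper_force: 7.3
```

Emit:
servo_tool(plan="0 0 0.001 0;0 0.001 0.003 0;0 0.001 0.003 0")

```text
t: 17.17
tool_pos: [0.5663, -0.0151, 0.1675]
orientation: [0.233, 3.128, 0.003]
force: [-0.0, 5.7, 10.9]
opening: 0.0005
gripper_force: 7.4
```

Emit:
servo_tool(plan="0 0.001 0.004 0;0 0.001 0.008 0;0 0.002 0.012 0;0 0.002 0.016 0;0 0.003 0.020 0;0 0.003 0.024 0;0 0.003 0.024 0")

```text
t: 17.75
tool_pos: [0.5666, -0.0124, 0.1423]
orientation: [0.233, 3.129, 0.003]
force: [2.7, 4.3, 7.2]
opening: 0.0009
gripper_force: 3.5
```

Emit:
servo_tool(plan="0 0 0.001 0;0 0 0.0015 0;0 0 0.0015 0")

```text
t: 18.0
tool_pos: [0.5667, -0.0123, 0.1414]
orientation: [0.233, 3.129, 0.003]
force: [1.5, 4.8, 7.8]
opening: 0.0004
gripper_force: 4.1
```

Emit:
servo_tool(plan="0 0 0.001 0;0 0 0.0015 0;0 0 0.0015 0")

```text
t: 18.25
tool_pos: [0.5667, -0.0122, 0.1399]
orientation: [0.233, 3.129, 0.003]
force: [1.9, 4.5, 7.8]
opening: 0.0004
gripper_force: 4.0
```

Emit:
servo_tool(plan="0 0 0.0005 0;0 0 0.001 0;0 0 0.001 0")

```text
t: 18.5
tool_pos: [0.5667, -0.0122, 0.1389]
orientation: [0.233, 3.129, 0.003]
force: [1.7, 5.5, 8.1]
opening: 0.0006
gripper_force: 4.2
```

Emit:
servo_tool(plan="0 0 0.0005 0;0 0 0.001 0;0 0 0.001 0")

```text
t: 18.75
tool_pos: [0.5668, -0.0121, 0.1382]
orientation: [0.233, 3.128, 0.003]
force: [0.7, 5.9, 10.3]
opening: 0.0003
gripper_force: 5.1
```

Emit:
servo_tool(plan="0 0 0.0005 0;0 0 0.001 0;0 0 0.001 0;0 0 0.001 0")

```text
t: 19.08
tool_pos: [0.5668, -0.012, 0.1374]
orientation: [0.233, 3.128, 0.004]
force: [0.8, 5.8, 11.8]
opening: 0.0005
gripper_force: 5.4
```

```bash
python3 - <<'E'
from h import *
T=cam("top");S=cam("side");s=status.read_state(); z=s["tool_pos"][2]; print(s["tool_pos"].round(4),s["force"].round(1),"a",.5-np.arcsin((.1055-(.2338-z))/.22))
a=cv2.imread("pics/top0.png").astype(int); d=np.abs(T["image"].astype(int)-a).max(2); 
cv2.imwrite("pics/c10.png",np.hstack([cv2.resize(i,(400,300)) for i in(S["image"],T["image"])]))
E
```

```text
[ 0.5668 -0.012   0.1374] [ 1.   5.9 10.9] a 0.45857018473118866
```

View pics/c10.png

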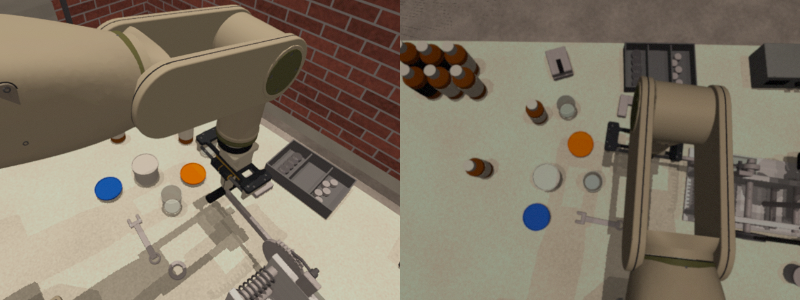

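The picture shows the fingers holding the lever down, with the tub closed and the bystanders where they were. The force rose from 8 to about 11.5 N right at the third notch (angle about 0.459), so I'll hand in while holding.

```bash
python3 -c "
from plant import robot; print(robot.close_job())"
```

```text
the job is handed in; nothing more can be done
None
```

The tub lid is pushed fully home and level, and the load lever was handed in held at the third click (about 0.459 rad); one press on the lid reached about 42 N, with the fingertips rather than the gripper's body.

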